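# Start the kitchen timers in the order of the dishes

### The job

Dinner is going on, so start three of the push-top kitchen timers in the order the dishes need them: with a fingertip press the green top gently down, well past halfway (it stays where it is left), then the yellow one, then the red one. Leave the blue timer unpressed, and leave all timers and everything else standing where they are: nothing is picked up or pushed about.

Things in the scene. Friction and masses are not known exactly. Their poses are not given: they have to be found in the camera images.
- green_timer: push-top kitchen timer with a green top: a grey drum 66 mm across and 42 mm high with a small black window in its side and a green round cap 48 mm across standing out of it, 58 mm high in all with the cap up; 0.25 to 0.5 kg, loose on the worktop. Origin: centre of its underside; z up along the cap's axis
- green_press (a point): centre of the flat top face of the green cap (58 mm above the worktop when up, 46 mm when fully down; moves with the cap)
- green_top (a joint): how far the green cap is pressed down, m: 0 to 0.0015 at the start (up), 0.012 at its hard stop. It resists with about 3 N and stays where it is left; the timer runs once the cap is more than 6 mm down
- yellow_timer: push-top kitchen timer with a yellow top: a grey drum 66 mm across and 42 mm high with a small black window in its side and a yellow round cap 48 mm across standing out of it, 58 mm high in all with the cap up; 0.25 to 0.5 kg, loose on the worktop. Origin: centre of its underside; z up along the cap's axis
- yellow_press (a point): centre of the flat top face of the yellow cap (58 mm above the worktop when up, 46 mm when fully down; moves with the cap)
- yellow_top (a joint): how far the yellow cap is pressed down, m: 0 to 0.0015 at the start (up), 0.012 at its hard stop. It resists with about 3 N and stays where it is left; the timer runs once the cap is more than 6 mm down
- red_timer: push-top kitchen timer with a red top: a grey drum 66 mm across and 42 mm high with a small black window in its side and a red round cap 48 mm across standing out of it, 58 mm high in all with the cap up; 0.25 to 0.5 kg, loose on the worktop. Origin: centre of its underside; z up along the cap's axis
- red_press (a point): centre of the flat top face of the red cap (58 mm above the worktop when up, 46 mm when fully down; moves with the cap)
- red_top (a joint): how far the red cap is pressed down, m: 0 to 0.0015 at the start (up), 0.012 at its hard stop. It resists with about 3 N and stays where it is left; the timer runs once the cap is more than 6 mm down
- blue_timer: push-top kitchen timer with a blue top: a grey drum 66 mm across and 42 mm high with a small black window in its side and a blue round cap 48 mm across standing out of it, 58 mm high in all with the cap up; 0.25 to 0.5 kg, loose on the worktop. Origin: centre of its underside; z up along the cap's axis
- blue_press (a point): centre of the flat top face of the blue cap (58 mm above the worktop when up, 46 mm when fully down; moves with the cap)
- blue_top (a joint): how far the blue cap is pressed down, m: 0 to 0.0015 at the start (up), 0.012 at its hard stop. It resists with about 3 N and stays where it is left; the timer runs once the cap is more than 6 mm down
- tin: low round food tin lying flat, 86 mm across, 40 mm high, loose, among the timers; origin: centre of its underside
- lemon: yellow lemon, 72 x 57 x 58 mm, loose, among the timers; origin: centre of its underside at the start
- mug: white mug, 84 x 115 mm with its handle, 89 mm high, loose, behind the timers, below the front of the wall cabinet (the cabinet hangs over the rear of the worktop, its underside roughly half a metre up: keep the wrist in front of it); origin: centre of the underside of its bounding box
- jar: glass jar with a white lid, 58 x 62 mm, 99 mm high, loose, behind the timers; origin: centre of its underside

How it is judged:
On the way, in this order (a step that is already met when the one before it is completed fails the run):
1. the green top is pressed more than 6 mm down (value of joint green_top above 0.006 m), for 0.1 s.
2. the yellow top is pressed more than 6 mm down (value of joint yellow_top above 0.006 m), for 0.1 s.
3. the red top is pressed more than 6 mm down (value of joint red_top above 0.006 m), for 0.1 s.
At the end, for the whole second after the job is handed in: The green, yellow and red tops are each more than 6 mm down, the blue top less than 3 mm; all four timers stand upright (within 0.1 rad), at rest and within 30 mm of where they began, and tin, lemon, mug and jar within 30 mm of where they began (value of joint each of green_top, yellow_top, red_top above 0.006 m and value of joint blue_top below 0.003 m and distance of each of green_timer, yellow_timer, red_timer, blue_timer, tin, lemon, mug, jar from where it was at the start of the episode below 0.03 m and angle between each of green_timer, yellow_timer, red_timer, blue_timer's own z axis and vertical below 0.1 rad and linear speed of each of green_timer, yellow_timer, red_timer, blue_timer below 0.02 m/s); the robot touches nothing.
It fails at once if a timer is pressed out of order: yellow before green is down, or red before yellow is down ((value of joint yellow_top above 0.003 m and value of joint green_top below 0.005 m) or (value of joint red_top above 0.003 m and value of joint yellow_top below 0.005 m)).
It fails at once if the blue timer is pressed (top down more than 3 mm) (value of joint blue_top above 0.003 m).
It fails at once if a timer is pressed or struck with more than 40 N (contact force between any of green_timer, yellow_timer, red_timer, blue_timer and the arm above 40 N or contact force between any of green_timer, yellow_timer, red_timer, blue_timer and the fingers above 40 N).
It fails at once if a timer is lifted more than 12 mm, tipped more than 0.3 rad or shifted more than 30 mm (height (world z) of any of green_timer, yellow_timer, red_timer, blue_timer above 0.012 m or angle between any of green_timer, yellow_timer, red_timer, blue_timer's own z axis and vertical above 0.3 rad or distance of any of green_timer, yellow_timer, red_timer, blue_timer from where it was at the start of the episode above 0.03 m).
It fails at once if the tin, lemon, mug or jar is shifted or lifted more than 30 mm (distance of any of tin, lemon, mug, jar from where it was at the start of the episode above 0.03 m).
It also fails if it takes over 48 s, if anything falls off the work surface, if the arm or the gripper's body presses on something with over 40 N, if the wrist force passes 120 N, or if a joint passes its speed limit or range.

### The arm

A 7-joint arm with a two-finger parallel gripper is mounted at the origin on a cart in front of the work surface, level with it; the furniture and walls round the work are solid. World frame = base frame: x ahead of the robot, y to its left, z up, the work surface at z = 0. Lengths are in m, angles in rad, forces in N, time in s.
With the tool pointing down it reaches from about 0.425 to 1.025 m from the base axis. Payload 9.4 kg.
Tool frame: the origin (TCP) lies between the finger pads; the fingertips stand 14 mm ahead of it and the grasp point (between the pads) lies 5 mm behind it; z points along the fingers, y is the line along which they close (so a half turn about z gives the same grasp; the last joint's range is limited). The gripper opens to 85 mm and grips with 20 to 120 N. Pads are 22 mm wide; open, the fingers measure 114 mm over their backs; the gripper's body (76 mm by 85 mm) begins 54 mm behind the grasp point. The pads swing forward as they close: fully open they stand 13 mm farther back than shut.
Start: joints at [1.144, 0.599, -0.003, 1.599, 0.002, 0.943, -0.08], TCP at [0.248, -0.681, 0.218] pointing down, gripper open.
Joint ranges: [-2.57, 2.57], [-0.35, 1.97], [-1.29, 1.29], [0.11, 2.56], [-1.05, 4.19], [0.11, 1.86], [-2.63, 2.63]. Speed limits (rad/s): [2.22, 2.22, 3.01, 3.01, 3.14, 3.14, 3.14].

### API

Orientations are given as a unit quaternion [x, y, z, w].
In Python, from station import manip gives the robot as it stands.
- The arm moves only by the tool send_rows, never from a script. Its argument "series" is a list of rows, each a list of 7 numbers: the shift along the tool's x, y, z in m, then the turn, a rotation vector about the tool's x, y, z in rad, then the opening, from 0 (shut) to 1 (fully open). In form: [[tx, ty, tz, wx, wy, wz, gripper], ...]. A call has exactly 5 rows; each row shifts and turns the commanded pose from where the row before left it, along the tool's axes as they then stand; what a row does not reach is not made up. A row lasts 1/10 s, in which the tool goes at most 50 mm and 8.59 degrees, less where a joint would pass 70% of its speed; a pose out of reach is approached as far as the arm can. A call is refused whole if a number of a shift passes 0.05 or a number of a turn 0.15, either way. A call with a gripper value outside its range is refused whole. The fingers move at their own pace and stop on an object; "grip_force" is the grip in N (left out, the last holds). Time passes only in rows, so rows that do not move let the fingers close, or fill a call up. It gives the time, the measured TCP pose, the force, the opening and the grip force at its end, in the units of the state.
- manip.observe(): the state, without advancing time (a new reading comes with each control period).
- manip.read_camera(name): name is "scene" or "side" or "wrist"; returns a dict with "image" (480x640x3 uint8, red, green, blue), "z_map" (480x640 float32, m along the optical axis (not along the pixel's ray), 0 where there is no reading), "vertical_fov" (degrees; the focal length in pixels is half the picture's height over the tangent of half this angle, whatever the lens; pixels are square), "cx", "cy" (the principal point, pixels), "k1" (the pictures are not rectified: a ray, as slopes to the right and down, at radius r is drawn at 1 + k1 r^2 times it, then the intrinsics apply), "rvec" (rotation vector, rad) and "tvec" (3), from world to camera coordinates, as OpenCV has them; the wrist camera has in their place "mount" (4x4, takes a point from camera to tool coordinates, whose origin is the TCP and whose axes are the flange's). Camera axes: x right, y down, z forward; pixel columns grow to the right and rows downward; lengths in m; the calibration is good to about 2 mm. A picture is of the moment at which its call begins: read the wrist's pose just before it.
- manip.sign_off(): hands the job in; it is judged then, once.
Trained networks look in a picture, given as the dict that the camera call returned (one of the last four; its "shot" number tells which), for a name from the list of things; names that differ only in an ending like _2 or _b are one class to them, and where a whole thing is asked for, a point or a joint stands for the part that bears it (a point fixed in the world has none). Each returns a list of dicts, best first, with "confidence" (0 to 1); they miss things now and then, are a little off and sometimes report something else, mostly with a low value. They report only what shows in the picture. A call takes as long as a camera call.
- manip.find_in(target, picture): "location" ([x, y, z] in m, in the coordinates of the camera as it stood for that picture, good to about 4 mm: the middle of the surface that is visible of it).
- manip.regions_of(target, picture): "mask" (480x640 bool, what is visible of it).
The state is a dict: "t": time; "joint_positions": joint angles; "qvel": joint speeds; "joint_efforts": joint torques, N m; "position": TCP position; "orientation": TCP orientation; "wrist_force": force on the tool from outside, world axes, zero at the start; "wrist_torque": the same for the moment, N m; "opening": finger opening in m; "grip_force": force on a finger pad.
Only numpy, scipy, OpenCV 4.12 (cv2) and the standard library are available. Lean on these libraries where they do the work, as an engineer would, in place of code of your own. Each camera call takes 0.05 s, during which the arm holds its last target. There are 200 camera calls.

## Working session

There is one attempt and no reset: what is moved stays moved. The work goes in short steps, Python scripts to look and compute and a tool call to move; the robot and the scene stay as the last step left them, time stands still between calls to the robot, and variables do not carry over. Pictures are saved under pics/ and viewed, at most 10 in all, crops included, and the job is handed in when it is done.

Besides the shell and the picture viewer there is one more tool, called after "Emit:" as name([rows], argument=value, ...), one row to a line, values as JSON. send_rows: Moves the arm, as the interface text tells. Its arguments: {"type":"object","properties":{"series":{"type":"array"},"grip_force":{"type":"number"}},"required":["series"]}

```bash
mkdir -p pics; cat > h.py <<'E'
import numpy as np, cv2
from scipy.spatial.transform import Rotation as R
from station import manip
def K(p):
    f=240/np.tan(np.radians(p["vertical_fov"])/2)
    return np.array([[f,0,p["cx"]],[0,f,p["cy"]],[0,0,1]]), np.array([p["k1"],0,0,0,0.])
def cam2w(p,pts,st=None):
    pts=np.atleast_2d(pts)
    if "rvec" in p:
        Rm=cv2.Rodrigues(np.array(p["rvec"],float))[0]
        return (pts-np.ravel(p["tvec"]))@Rm
    M=np.array(p["mount"]); t=pts@M[:3,:3].T+M[:3,3]
    return R.from_quat(st["orientation"]).apply(t)+np.array(st["position"])
def cloud(p,mask,st=None):
    k,d=K(p); v,u=np.nonzero(mask&(p["z_map"]>0))
    n=cv2.undistortPoints(np.stack([u,v],1).astype(np.float64)[:,None],k,d)[:,0]
    z=p["z_map"][v,u][:,None]
    return cam2w(p,np.hstack([n*z,z]),st)
def save(p,n): cv2.imwrite("pics/"+n,p["image"][:,:,::-1])
E
python3 - <<'E'
from h import *
s=manip.observe(); print(s["t"],s["position"],R.from_quat(s["orientation"]).as_matrix().round(3).tolist(),s["opening"])
p=manip.read_camera("scene"); save(p,"scene.png")
for n in ["green_timer","yellow_timer","red_timer","blue_timer","green_press","yellow_press","red_press","blue_press","tin","lemon","mug","jar"]:
    for r in manip.find_in(n,p)[:2]: print(n,round(r["confidence"],2),cam2w(p,r["location"]).round(3))
    for r in manip.regions_of(n,p)[:1]:
        c=cloud(p,r["mask"]); top=c[c[:,2]>np.percentile(c[:,2],95)-.006]
        v,u=np.nonzero(r["mask"])
        print("   px",u.mean().round(),v.mean().round(),"lo",np.percentile(c,2,axis=0).round(3),"hi",np.percentile(c,98,axis=0).round(3),"top",((np.percentile(top,2,axis=0)+np.percentile(top,98,axis=0))/2).round(3))
p=manip.read_camera("side"); save(p,"side.png")
E
```

```text
0.0 [ 0.2482798  -0.68065004  0.21728501] [[0.939, 0.343, -0.001], [0.343, -0.939, 0.001], [-0.0, -0.002, -1.0]] 0.08528754223522617
green_timer 0.88 [[ 0.53  -0.047  0.036]]
   px 332.0 269.0 lo [ 0.505 -0.087  0.005] hi [ 0.558 -0.03   0.059] top [ 0.537 -0.061  0.056]
yellow_timer 0.65 [[ 0.421 -0.011  0.039]]
yellow_timer 0.58 [[ 0.519 -0.184  0.038]]
   px 391.0 240.0 lo [ 0.496 -0.215  0.005] hi [ 0.549 -0.165  0.059] top [ 0.527 -0.195  0.057]
red_timer 0.93 [[ 0.42  -0.164  0.041]]
   px 417.0 279.0 lo [ 0.399 -0.196  0.006] hi [ 0.454 -0.146  0.058] top [ 0.43  -0.176  0.055]
blue_timer 0.89 [[ 0.422 -0.013  0.04 ]]
   px 347.0 322.0 lo [ 0.399 -0.045  0.003] hi [0.455 0.015 0.058] top [ 0.431 -0.016  0.055]
green_press 0.62 [[ 0.529 -0.058  0.057]]
   px 333.0 260.0 lo [ 0.514 -0.081  0.044] hi [ 0.558 -0.039  0.059] top [ 0.537 -0.06   0.056]
yellow_press 0.88 [[ 0.526 -0.192  0.057]]
   px 393.0 231.0 lo [ 0.505 -0.218  0.041] hi [ 0.552 -0.174  0.06 ] top [ 0.527 -0.196  0.057]
red_press 0.6 [[ 0.433 -0.172  0.058]]
   px 420.0 271.0 lo [ 0.408 -0.196  0.043] hi [ 0.449 -0.155  0.058] top [ 0.429 -0.176  0.056]
blue_press 0.57 [[ 0.428 -0.018  0.054]]
blue_press 0.27 [[0.531 0.118 0.042]]
   px 349.0 314.0 lo [ 0.409 -0.037  0.041] hi [0.453 0.005 0.058] top [ 0.431 -0.016  0.055]
tin 0.86 [[0.424 0.138 0.034]]
   px 273.0 369.0 lo [0.389 0.093 0.002] hi [0.469 0.173 0.039] top [0.43  0.131 0.036]
lemon 0.93 [[0.53  0.121 0.045]]
   px 247.0 312.0 lo [0.508 0.092 0.023] hi [0.561 0.143 0.057] top [0.543 0.116 0.055]
mug 0.97 [[0.685 0.11  0.062]]
mug 0.57 [[ 0.432 -0.172  0.059]]
   px 209.0 242.0 lo [0.634 0.068 0.004] hi [0.741 0.145 0.089] top [0.701 0.106 0.086]
jar 0.94 [[ 0.707 -0.028  0.073]]
jar 0.73 [[ 0.52  -0.182  0.041]]
   px 265.0 203.0 lo [ 0.698 -0.06  -0.   ] hi [ 0.787 -0.006  0.1  ] top [ 0.726 -0.033  0.098]
```

View pics/scene.png

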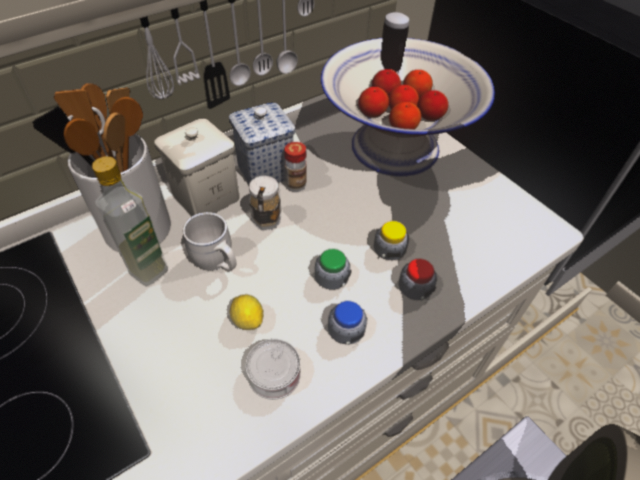

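View pics/side.png

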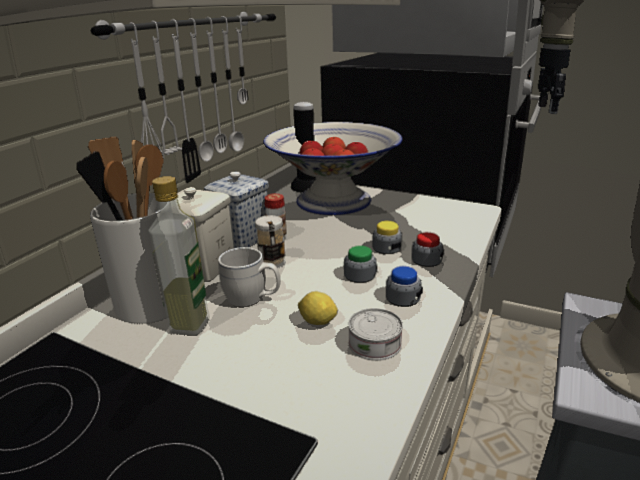

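The scene picture shows the caps at green (333,262), yellow (393,232), red (420,271) and blue (348,315), which agrees with the network positions. The yellow-looking lemon is at (247,312). Before moving, I'll check that the path from the start pose is clear.

```bash
python3 - <<'E'
from h import *
for n in ["scene","side"]:
    p=manip.read_camera(n); c=cloud(p,np.ones((480,640),bool))
    for y0 in np.arange(-.9,0,.1):
        q=c[(c[:,1]>y0)&(c[:,1]<y0+.1)&(c[:,2]>.08)&(c[:,2]<.6)&(c[:,0]>.05)]
        w=c[(c[:,1]>y0)&(c[:,1]<y0+.1)&(abs(c[:,2])<.01)]
        print(n,round(y0,1),len(q),"obst minx",np.sort(q[:,0])[:60:15].round(2), "z",q[np.argsort(q[:,0])[:60:15],2].round(2),"top minx",np.sort(w[:,0])[5:6].round(2))
E
```

```text
scene -0.9 0 obst minx [] z [] top minx []
scene -0.8 320 obst minx [0.49 0.5  0.5  0.51] z [0.34 0.34 0.34 0.34] top minx [0.32]
scene -0.7 3628 obst minx [0.32 0.32 0.32 0.32] z [0.09 0.11 0.1  0.1 ] top minx [0.32]
scene -0.6 29091 obst minx [0.32 0.32 0.32 0.32] z [0.14 0.16 0.13 0.17] top minx [0.32]
scene -0.5 6580 obst minx [0.58 0.58 0.58 0.58] z [0.18 0.18 0.18 0.18] top minx [0.32]
scene -0.4 6453 obst minx [0.58 0.58 0.58 0.59] z [0.18 0.18 0.18 0.18] top minx [0.32]
scene -0.3 4911 obst minx [0.62 0.62 0.63 0.63] z [0.18 0.18 0.18 0.18] top minx [0.32]
scene -0.2 6346 obst minx [0.76 0.76 0.76 0.76] z [0.09 0.1  0.08 0.1 ] top minx [0.07]
scene -0.1 9687 obst minx [0.06 0.07 0.07 0.07] z [0.35 0.35 0.35 0.35] top minx [0.08]
side -0.9 1571 obst minx [0.27 0.28 0.31 0.31] z [0.22 0.22 0.5  0.49] top minx [0.32]
side -0.8 2866 obst minx [0.25 0.26 0.26 0.26] z [0.28 0.25 0.26 0.26] top minx [0.32]
side -0.7 15064 obst minx [0.19 0.2  0.21 0.21] z [0.52 0.52 0.44 0.49] top minx [0.32]
side -0.6 20062 obst minx [0.27 0.28 0.28 0.29] z [0.21 0.22 0.22 0.2 ] top minx [0.32]
side -0.5 4604 obst minx [0.58 0.58 0.59 0.6 ] z [0.18 0.18 0.18 0.18] top minx [0.32]
side -0.4 4915 obst minx [0.58 0.58 0.59 0.59] z [0.18 0.18 0.18 0.18] top minx [0.32]
side -0.3 5267 obst minx [0.61 0.62 0.63 0.63] z [0.18 0.18 0.51 0.51] top minx [0.32]
side -0.2 6351 obst minx [0.63 0.63 0.63 0.63] z [0.51 0.51 0.51 0.51] top minx [0.05]
side -0.1 8271 obst minx [0.07 0.07 0.07 0.07] z [0.12 0.13 0.13 0.18] top minx [0.08]
```

An appliance front stands at x ≥ 0.32 for y < -0.5, and what may be its handle is at x ≈ 0.27. I'll move along +y first, closing the fingers on the way.

Emit:
send_rows([
  [0.015,-0.047,0,0,0,0,0],
  [0.015,-0.047,0,0,0,0,0],
  [0.015,-0.047,0,0,0,0,0],
  [0.015,-0.047,0,0,0,0,0],
  [0.015,-0.047,0,0,0,0,0],
])

```text
t: 1.9
position: [0.2381, -0.4328, 0.2183]
orientation: [0.985, 0.174, 0.0, 0.0]
wrist_force: [1.0, -0.6, -0.4]
opening: 0.012
grip_force: 0.0
```

Emit:
send_rows([
  [0.042,-0.027,0,0,0,0,0],
  [0.042,-0.027,0,0,0,0,0],
  [0.042,-0.027,0,0,0,0,0],
  [0.042,-0.027,0,0,0,0,0],
  [0.042,-0.027,0,0,0,0,0],
])

```text
t: 2.4
position: [0.3905, -0.2343, 0.2186]
orientation: [0.985, 0.174, 0.0, 0.0]
wrist_force: [0.6, 0.3, -0.4]
opening: 0.0003
grip_force: 0.0
```

Emit:
send_rows([
  [0.042,-0.027,0,0,0,0,0],
  [0.042,-0.027,0,0,0,0,0],
  [0.042,-0.027,0,0,0,0,0],
  [0,0,0,0,0,0,0],
  [0,0,0,0,0,0,0],
])

```text
t: 2.9
position: [0.4805, -0.1154, 0.2181]
orientation: [0.984, 0.176, -0.0, -0.0]
wrist_force: [-0.4, 0.4, 0.5]
opening: -0.0001
grip_force: 0.0
```

```bash
python3 - <<'E'
from h import *
s=manip.observe(); p=manip.read_camera("wrist"); save(p,"w1.png")
print(s["t"],s["position"],R.from_quat(s["orientation"]).as_matrix().round(3).tolist(),s["opening"],np.array(p["mount"]).round(3).tolist())
for n in ["green_press","yellow_press","red_press","blue_press"]:
    for r in manip.regions_of(n,p)[:2]:
        c=cloud(p,r["mask"],s); top=c[c[:,2]>np.percentile(c[:,2],95)-.006]
        print(n,round(r["confidence"],2),r["mask"].sum(),"lo",np.percentile(top,1,axis=0).round(3),"hi",np.percentile(top,99,axis=0).round(3),"mid",((np.percentile(top,1,axis=0)+np.percentile(top,99,axis=0))/2).round(3))
E
```

```text
2.9 [ 0.48046024 -0.11544953  0.2180914 ] [[0.938, 0.346, -0.0], [0.346, -0.938, 0.0], [-0.0, -0.0, -1.0]] -0.00011479399537479958 [[-0.0, -0.957, -0.289, 0.074], [1.0, -0.0, -0.0, -0.001], [0.0, -0.289, 0.957, -0.155], [0.0, 0.0, 0.0, 1.0]]
green_press 0.7 2489 lo [ 0.516 -0.082  0.053] hi [ 0.559 -0.039  0.058] mid [ 0.537 -0.06   0.055]
yellow_press 0.63 1979 lo [ 0.411 -0.196  0.052] hi [ 0.454 -0.153  0.057] mid [ 0.433 -0.175  0.054]
yellow_press 0.59 2324 lo [ 0.507 -0.216  0.053] hi [ 0.55  -0.172  0.058] mid [ 0.529 -0.194  0.055]
red_press 0.56 1987 lo [ 0.411 -0.197  0.052] hi [ 0.455 -0.153  0.057] mid [ 0.433 -0.175  0.055]
blue_press 0.57 2176 lo [ 0.412 -0.037  0.051] hi [0.455 0.006 0.057] mid [ 0.433 -0.016  0.054]
blue_press 0.36 3540 lo [ 0.411 -0.197  0.051] hi [ 0.454 -0.153  0.057] mid [ 0.433 -0.175  0.054]
```

View pics/w1.png

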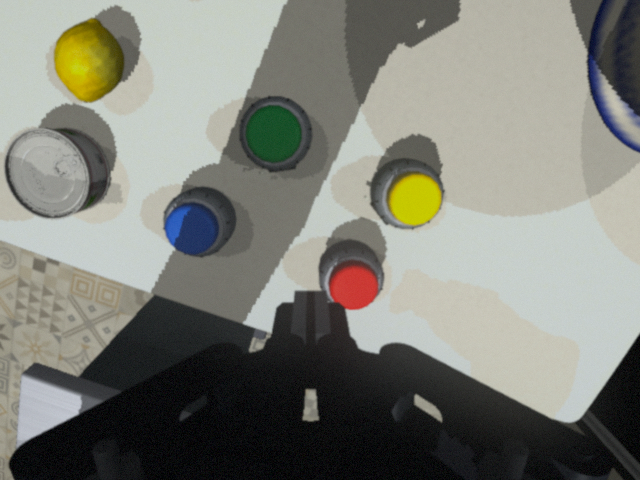

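The wrist picture shows green at (273,133), yellow (413,198), red (353,286), blue (191,229) and the shut fingertips at (311,310). The wrist and scene positions agree within 4 mm. Moving over green.

Emit:
send_rows([
  [0.024,-0.011,0,0,0,0,0],
  [0.024,-0.011,0,0,0,0,0],
  [0.024,-0.011,0.02,0,0,0,0],
  [0,0,0.04,0,0,0,0],
  [0,0,0.04,0,0,0,0],
])

```text
t: 3.65
position: [0.5371, -0.0613, 0.1177]
orientation: [0.985, 0.174, 0.001, 0.0]
wrist_force: [-0.1, -0.3, -0.6]
opening: 0.0
grip_force: 0.0
```

Emit:
send_rows([
  [0,0,0.02,0,0,0,0],
  [0,0,0.01,0,0,0,0],
  [0,0,0.004,0,0,0,0],
  [0,0,0,0,0,0,0],
  [0,0,0,0,0,0,0],
])

```text
t: 4.15
position: [0.537, -0.0612, 0.0853]
orientation: [0.985, 0.174, 0.001, 0.0]
wrist_force: [-0.4, -0.0, 0.1]
opening: 0.0002
grip_force: 0.0
```

Emit:
send_rows([
  [0,0,0.008,0,0,0,0],
  [0,0,0.003,0,0,0,0],
  [0,0,0.003,0,0,0,0],
  [0,0,0.003,0,0,0,0],
  [0,0,0.002,0,0,0,0],
])

```text
t: 4.65
position: [0.5363, -0.0608, 0.0649]
orientation: [0.985, 0.174, -0.0, -0.0]
wrist_force: [0.1, 0.1, -0.5]
opening: -0.0002
grip_force: 0.0
```

Emit:
send_rows([
  [0,0,0.001,0,0,0,0],
  [0,0,0.001,0,0,0,0],
  [0,0,0,0,0,0,0],
  [0,0,0,0,0,0,0],
  [0,0,0,0,0,0,0],
])

```text
t: 5.15
position: [0.5364, -0.0609, 0.0632]
orientation: [0.985, 0.174, 0.0, 0.0]
wrist_force: [0.1, 0.1, 1.2]
opening: 0.0001
grip_force: 0.0
```

```bash
python3 - <<'E'
from h import *
s=manip.observe(); p=manip.read_camera("side"); q=manip.read_camera("wrist")
a=cv2.resize(p["image"][200:300,300:430],(780,600),interpolation=cv2.INTER_CUBIC); cv2.imwrite("pics/s2.png",a[:,:,::-1])
print(s["t"],s["position"],s["wrist_force"])
for n in ["green_press","yellow_press","red_press","blue_press"]:
  for pp in (p,q):
    for r in manip.regions_of(n,pp)[:2]:
        c=cloud(pp,r["mask"],s); print(n,round(r["confidence"],2),np.percentile(c[:,2],[50,80,90,95]).round(4),np.median(c,0).round(3))
E
```

```text
5.15 [ 0.53636377 -0.06088474  0.06322179] [0.09649907 0.13103297 1.24539554]
green_press 0.68 [0.0575 0.059  0.0595 0.0599] [ 0.532 -0.052  0.057]
green_press 0.5 [0.0382 0.056  0.0578 0.0584] [0.424 0.003 0.038]
green_press 0.73 [0.0558 0.0565 0.0568 0.057 ] [ 0.546 -0.055  0.056]
yellow_press 0.78 [0.0572 0.0595 0.0601 0.0605] [ 0.523 -0.185  0.057]
yellow_press 0.87 [0.0563 0.057  0.0573 0.0575] [ 0.533 -0.188  0.056]
red_press 0.5 [0.0573 0.0589 0.0594 0.0596] [ 0.429 -0.166  0.057]
red_press 0.49 [0.0563 0.057  0.0572 0.0575] [ 0.533 -0.188  0.056]
red_press 0.32 [0.0209 0.0348 0.0364 0.0379] [0.45  0.098 0.021]
blue_press 0.91 [0.0568 0.0581 0.0587 0.059 ] [ 0.428 -0.006  0.057]
blue_press 0.81 [0.055  0.0557 0.0559 0.0563] [ 0.449 -0.023  0.055]
```

View pics/s2.png

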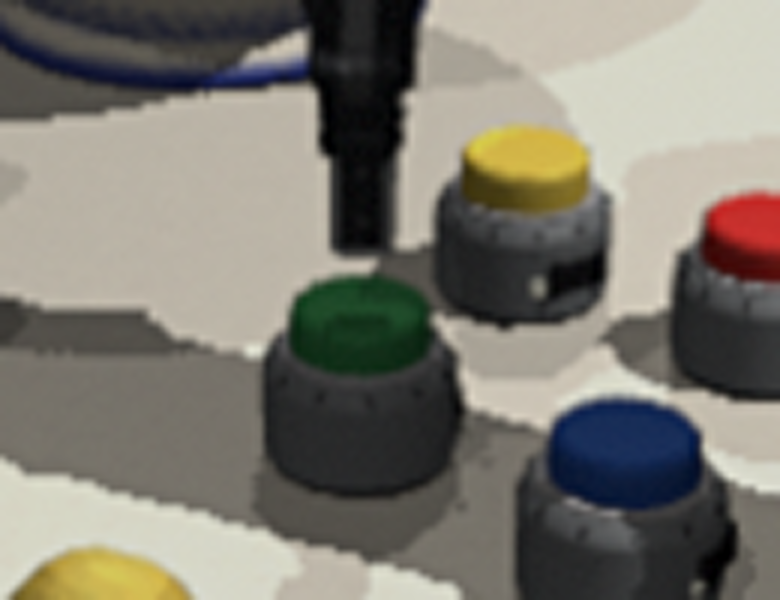

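The side crop shows the shut fingertips (crop pixel 362,250) still clear of the green cap, whose centre is at (360,322). The cap is unpressed, so I'll measure the fingertip position from depth.

```bash
python3 - <<'E'
from h import *
for n in ("side","scene"):
    s=manip.observe(); p=manip.read_camera(n); c=cloud(p,np.ones((480,640),bool))
    x=s["position"]
    m=(abs(c[:,0]-x[0])<.05)&(abs(c[:,1]-x[1])<.05)&(c[:,2]>.062)&(c[:,2]<.2)
    q=c[m]; print(n,s["t"],x,s["wrist_force"],len(q))
    for z in np.arange(.062,.11,.005):
        k=q[(q[:,2]>=z)&(q[:,2]<z+.005)]
        if len(k): print(round(z,3),len(k),k.min(0).round(3),k.max(0).round(3))
    if n=="side":
        for v in range(226,256,2): print(v,p["z_map"][v,356:366:3].round(3),p["image"][v,360])
E
```

```text
side 5.65 [ 0.53632074 -0.06090849  0.06315187] [-0.59548483  0.84353749  0.57610889] 778
0.072 1 [ 0.535 -0.06   0.077] [ 0.535 -0.06   0.077]
0.077 18 [ 0.525 -0.061  0.078] [ 0.543 -0.052  0.081]
0.082 20 [ 0.524 -0.07   0.082] [ 0.543 -0.049  0.087]
0.087 30 [ 0.525 -0.067  0.087] [ 0.543 -0.047  0.092]
0.092 23 [ 0.524 -0.065  0.093] [ 0.544 -0.047  0.097]
0.097 28 [ 0.524 -0.065  0.097] [ 0.543 -0.046  0.102]
0.102 29 [ 0.524 -0.063  0.102] [ 0.543 -0.048  0.107]
0.107 28 [ 0.523 -0.062  0.107] [ 0.543 -0.047  0.112]
226 [0.921 0.911 0.909 0.919] [11 11 11]
228 [0.924 0.914 0.913 0.922] [21 20 22]
230 [0.927 0.919 0.914 0.92 ] [11 11 11]
232 [0.927 0.917 0.917 0.924] [12 12 12]
234 [0.924 0.92  0.92  0.927] [11 11 12]
236 [0.928 0.923 0.923 0.928] [15 18 16]
238 [0.934 0.923 0.921 0.931] [ 9 11 11]
240 [0.934 0.927 0.923 0.931] [ 9 10 12]
242 [1.107 0.934 0.935 1.108] [79 77 74]
244 [1.101 1.101 1.096 1.097] [201 192 178]
246 [0.962 0.962 0.962 0.963] [56 79 57]
248 [0.957 0.951 0.953 0.956] [24 59 32]
250 [0.947 0.946 0.942 0.946] [29 70 39]
252 [0.941 0.94  0.937 0.941] [23 60 32]
254 [0.935 0.931 0.929 0.932] [21 51 27]
scene 5.7 [ 0.53635312 -0.06089707  0.06316559] [-0.27143421 -1.25613968  0.49978201] 1007
0.072 1 [ 0.53  -0.058  0.076] [ 0.53  -0.058  0.076]
0.077 6 [ 0.525 -0.069  0.08 ] [ 0.536 -0.051  0.082]
0.082 20 [ 0.525 -0.07   0.082] [ 0.538 -0.048  0.087]
0.087 25 [ 0.524 -0.071  0.087] [ 0.54  -0.047  0.092]
0.092 27 [ 0.525 -0.072  0.092] [ 0.537 -0.047  0.097]
0.097 19 [ 0.524 -0.071  0.097] [ 0.536 -0.046  0.102]
0.102 18 [ 0.524 -0.071  0.102] [ 0.529 -0.05   0.106]
0.107 13 [ 0.525 -0.07   0.107] [ 0.532 -0.055  0.112]
```

Both cameras put the fingertips at z ≈ 0.077 with the TCP at 0.063. So the shut tips stand about 14 mm behind the reported TCP, not ahead of it. I'll trust the cameras and go down while watching the force.

Emit:
send_rows([
  [0,0,0.008,0,0,0,0],
  [0,0,0.005,0,0,0,0],
  [0,0,0.003,0,0,0,0],
  [0,0,0,0,0,0,0],
  [0,0,0,0,0,0,0],
])

```text
t: 6.25
position: [0.5362, -0.0608, 0.0469]
orientation: [0.985, 0.174, -0.0, -0.0]
wrist_force: [0.3, 0.0, 0.1]
opening: -0.0003
grip_force: 0.0
```

Emit:
send_rows([
  [0,0,0.002,0,0,0,0],
  [0,0,0.002,0,0,0,0],
  [0,0,0.002,0,0,0,0],
  [0,0,0.001,0,0,0,0],
  [0,0,0.001,0,0,0,0],
])

```text
t: 6.75
position: [0.5365, -0.0609, 0.0392]
orientation: [0.985, 0.174, 0.0, 0.0]
wrist_force: [1.0, -0.3, 2.2]
opening: -0.0002
grip_force: 1.4
```

Emit:
send_rows([
  [0,0,0.001,0,0,0,0],
  [0,0,0.001,0,0,0,0],
  [0,0,0.001,0,0,0,0],
  [0,0,0.001,0,0,0,0],
  [0,0,0.001,0,0,0,0],
])

```text
t: 7.25
position: [0.5365, -0.0609, 0.0341]
orientation: [0.985, 0.174, 0.0, 0.0]
wrist_force: [0.0, -0.3, 3.4]
opening: -0.0004
grip_force: 1.4
```

```bash
cat > chk.py <<'E'
from h import *
s=manip.observe(); print(s["t"],s["position"],s["wrist_force"])
for cam in ("side","wrist"):
    p=manip.read_camera(cam)
    for n in ["green_press","yellow_press","red_press","blue_press"]:
        for r in manip.regions_of(n,p)[:1]:
            c=cloud(p,r["mask"],s); print(cam,n,round(r["confidence"],2),np.percentile(c[:,2],[50,80,90,95]).round(4),np.median(c,0).round(3))
E
python3 chk.py
```

```text
7.25 [ 0.53645805 -0.06088383  0.03410565] [ 0.02198255 -0.25156591  3.39956621]
side green_press 0.44 [0.048  0.0489 0.0493 0.0497] [ 0.529 -0.052  0.048]
side yellow_press 0.71 [0.0575 0.0597 0.0601 0.0606] [ 0.525 -0.187  0.057]
side red_press 0.89 [0.0572 0.0589 0.0594 0.0596] [ 0.429 -0.166  0.057]
side blue_press 0.63 [0.0567 0.0581 0.0585 0.0588] [ 0.428 -0.005  0.057]
wrist green_press 0.74 [0.0455 0.0462 0.0465 0.0468] [ 0.549 -0.055  0.046]
wrist yellow_press 0.63 [0.0561 0.057  0.0573 0.0576] [ 0.539 -0.187  0.056]
```

The green cap is about 10 mm down (wrist 55.8 → 45.5 mm, side 59 → 49 mm) with the TCP at 0.034. Retracting and moving over yellow.

Emit:
send_rows([
  [0,0,-0.015,0,0,0,0],
  [0,0,-0.03,0,0,0,0],
  [-0.013,0.03,-0.005,0,0,0,0],
  [-0.02,0.046,0,0,0,0,0],
  [-0.02,0.046,0,0,0,0,0],
])

```text
t: 8.25
position: [0.5286, -0.1941, 0.0847]
orientation: [0.985, 0.175, 0.0, 0.0]
wrist_force: [0.7, -0.3, -0.7]
opening: -0.0002
grip_force: 0.0
```

Emit:
send_rows([
  [0,0,0.01,0,0,0,0],
  [0,0,0.015,0,0,0,0],
  [0,0,0.008,0,0,0,0],
  [0,0,0.003,0,0,0,0],
  [0,0,0,0,0,0,0],
])

```text
t: 8.75
position: [0.5282, -0.1927, 0.0478]
orientation: [0.985, 0.174, -0.0, -0.0]
wrist_force: [-0.4, -0.4, 0.6]
opening: 0.0003
grip_force: 0.0
```

Emit:
send_rows([
  [0,0,0.003,0,0,0,0],
  [0,0,0.002,0,0,0,0],
  [0,0,0.002,0,0,0,0],
  [0,0,0.002,0,0,0,0],
  [0,0,0.001,0,0,0,0],
])

```text
t: 9.25
position: [0.5288, -0.193, 0.0382]
orientation: [0.985, 0.174, 0.0, 0.0]
wrist_force: [0.4, 1.8, 2.8]
opening: 0.0
grip_force: 1.4
```

Emit:
send_rows([
  [0,0,0.001,0,0,0,0],
  [0,0,0.001,0,0,0,0],
  [0,0,0.001,0,0,0,0],
  [0,0,0,0,0,0,0],
  [0,0,0,0,0,0,0],
])

```text
t: 9.75
position: [0.5281, -0.1936, 0.035]
orientation: [0.985, 0.174, -0.0, 0.0]
wrist_force: [0.5, 0.2, 1.2]
opening: 0.0005
grip_force: 0.4
```

```bash
python3 chk.py
```

```text
9.75 [ 0.52805408 -0.19363679  0.03501894] [0.50669795 0.15471196 1.20976152]
side green_press 0.55 [0.048  0.0488 0.0493 0.0495] [ 0.534 -0.057  0.048]
side yellow_press 0.64 [0.0488 0.0499 0.0502 0.0505] [ 0.518 -0.186  0.049]
side red_press 0.8 [0.0571 0.0587 0.0591 0.0596] [ 0.428 -0.166  0.057]
side blue_press 0.63 [0.0567 0.0583 0.0586 0.0589] [ 0.428 -0.006  0.057]
wrist green_press 0.6 [0.0456 0.0462 0.0465 0.0468] [ 0.541 -0.067  0.046]
wrist yellow_press 0.82 [0.0464 0.0471 0.0474 0.0476] [ 0.54  -0.193  0.046]
```

Yellow is about 10 mm down and green has held. Now red.

Emit:
send_rows([
  [0,0,-0.015,0,0,0,0],
  [0,0,-0.03,0,0,0,0],
  [-0.023,-0.014,-0.005,0,0,0,0],
  [-0.03,-0.018,0,0,0,0,0],
  [-0.03,-0.018,0,0,0,0,0],
])

```text
t: 10.75
position: [0.4324, -0.1747, 0.0856]
orientation: [0.985, 0.174, 0.0, 0.0]
wrist_force: [0.6, -0.6, -0.8]
opening: -0.0002
grip_force: 0.0
```

Emit:
send_rows([
  [0,0,0.01,0,0,0,0],
  [0,0,0.015,0,0,0,0],
  [0,0,0.008,0,0,0,0],
  [0,0,0.003,0,0,0,0],
  [0,0,0,0,0,0,0],
])

```text
t: 11.25
position: [0.4334, -0.1747, 0.0487]
orientation: [0.985, 0.174, -0.0, -0.0]
wrist_force: [0.4, -0.5, -1.4]
opening: 0.0001
grip_force: 0.0
```

Emit:
send_rows([
  [0,0,0.003,0,0,0,0],
  [0,0,0.002,0,0,0,0],
  [0,0,0.002,0,0,0,0],
  [0,0,0.002,0,0,0,0],
  [0,0,0.002,0,0,0,0],
])

```text
t: 11.75
position: [0.4335, -0.1749, 0.0382]
orientation: [0.985, 0.174, 0.0, 0.0]
wrist_force: [0.4, -0.3, 3.0]
opening: -0.0
grip_force: 1.5
```

Emit:
send_rows([
  [0,0,0.001,0,0,0,0],
  [0,0,0.001,0,0,0,0],
  [0,0,0.001,0,0,0,0],
  [0,0,0,0,0,0,0],
  [0,0,0,0,0,0,0],
])

```text
t: 12.25
position: [0.433, -0.1747, 0.035]
orientation: [0.985, 0.174, -0.0, -0.0]
wrist_force: [0.3, 0.3, 0.3]
opening: -0.0
grip_force: 0.1
```

Emit:
send_rows([
  [0,0,-0.01,0,0,0,0],
  [0,0,-0.03,0,0,0,0],
  [0,0,-0.04,0,0,0,0],
  [0,0,-0.04,0,0,0,0],
  [0,0,0,0,0,0,0],
])

```text
t: 12.75
position: [0.4349, -0.1755, 0.16]
orientation: [0.985, 0.174, 0.003, 0.002]
wrist_force: [0.2, -0.4, -0.4]
opening: -0.0003
grip_force: 0.0
```

```bash
python3 chk.py; python3 - <<'E'
from h import *
p=manip.read_camera("side"); save(p,"end.png")
E
```

```text
12.75 [ 0.43488685 -0.1754773   0.15999875] [ 0.24820435 -0.40749655 -0.40107385]
side green_press 0.77 [0.048  0.0488 0.0493 0.0496] [ 0.534 -0.057  0.048]
side yellow_press 0.71 [0.0491 0.0501 0.0505 0.0508] [ 0.527 -0.191  0.049]
side red_press 0.6 [0.049  0.0499 0.0503 0.0506] [ 0.43  -0.172  0.049]
side blue_press 0.93 [0.0568 0.0581 0.0586 0.059 ] [ 0.428 -0.008  0.057]
wrist green_press 0.73 [0.0518 0.0525 0.0529 0.0532] [ 0.54  -0.063  0.052]
wrist yellow_press 0.94 [0.053  0.0537 0.0541 0.0543] [ 0.532 -0.195  0.053]
wrist red_press 0.61 [0.0522 0.0528 0.0531 0.0534] [ 0.437 -0.177  0.052]
wrist blue_press 0.68 [0.0605 0.0612 0.0615 0.0618] [ 0.438 -0.02   0.06 ]
```

View pics/end.png

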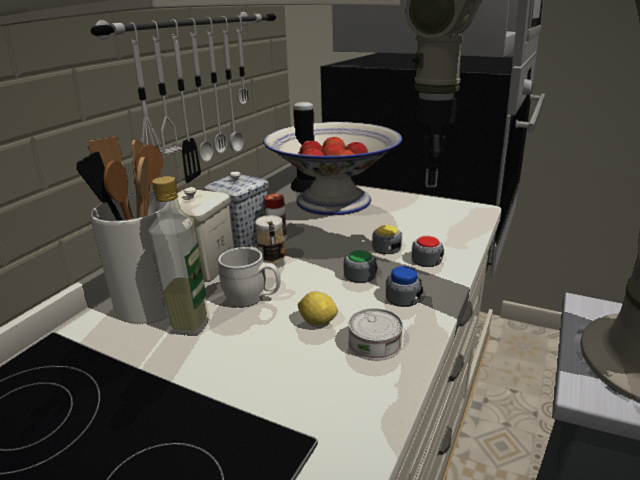

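The side picture shows the green (361,257), yellow (387,231) and red (428,242) caps pressed, 9–10 mm down by depth. Blue (404,275) is still up, nothing has moved, and the arm is clear.

```bash
python3 -c "
from station import manip
print(manip.sign_off())"
```

```text
the job is handed in; nothing more can be done
None
```

I pressed the green, yellow and red tops in that order, each about 9–10 mm down by camera depth; blue is still up, nothing visibly moved, and I handed the job in at about 13 s (no verdict was shown).

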